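# Set a turbine brake's pad clearance with a gauge blade

## Task

Slide the loose gauge blade flat along the brake disc into the gap under the brake pad until its tip shows on the far side, then turn the adjusting knob on the caliper clockwise until the blade just drags: lightly nipped, so that a pull of 3 to 7 N slides it, and never clamped hard. Leave the blade lying nipped in the gap, let go of everything, and do not disturb the other parts on the bench.

Things in the scene. Friction and masses are not known exactly. Their poses are not given: they have to be found in the camera images.
- stand: Fixed bench stand of a disc brake. Origin on the bench under the centre of a level steel disc, 300 mm diameter, 15 mm thick, its top 59 to 61 mm above the bench (differs from stand to stand); hub and shaft in its middle, 90 mm diameter, up to 107 mm high. +y runs along the disc's tangent under the pad; the gap is open to both sides (+y and -y).
- gap (a point): Point on the pad's axis, 62 mm above the bench, about 2 mm above the disc. Axes as the stand's: x to the disc's centre, y tangent, z up. Above it the black round brake pad, 30 mm diameter, lower edge bevelled (flat face 20 mm), 5.5 to 8.2 mm above the disc at the start. It only moves up and down, and sits on a spring: once touching, its force grows 6 N per mm of further screw travel.
- knob_grip (a point): Middle of the grip bar of the black adjusting knob, on the pad's axis, 147 mm above the bench. Bar 46 mm long (x axis), 12 mm thick (y), from 134 to 160 mm high, over a 44 mm flange. It keeps its height and stays where left. Clockwise from above lowers the pad 1.6 mm per rad (4 rad available). Pad force is not felt here, only in the blade: pull to slide it = 0.9 to 1.4 x pad force.
- blade: Loose steel gauge blade with an upright black grip, 0.07 to 0.12 kg, lying flat on the bench. Origin at the underside, under the middle of the grip. The blade is 115 mm long, 20 mm wide (y) and 4 mm thick, from x = -10 mm to its tip at x = +105 mm. The grip is 20 mm long (x), 10 mm thick (y) and stands from 4 to 42 mm above the underside; grip it across its 10 mm from above.
- wrench: Bystander: steel wrench lying on the bench to the right; not to be moved.
- rotor: Bystander: round magnet rotor, 110 mm diameter, 32 mm tall at its hub, beyond and to the left; not to be moved.
- bearing: Bystander: steel bearing ring, 64 mm diameter, 18 mm tall, to the left near the robot; not to be moved.
- caliper (a point): Centre of the top of the fixed grey caliper, 120 mm above the bench, 130 mm from the disc's centre on the stand's -x side. Its post (32 x 60 mm) stands outside the rim, x -192 to -160 mm in the stand's frame; its arm, 44 mm wide (y), reaches in over the disc to x = -75 mm, underside at 104 mm. The knob is on top, the pad below.
Mind the look-alikes: they are no part of the job. Leave any green or turquoise look-alike of the blade alone.

How it is judged:
By the outcome, as a careful person would: the job done as asked, in the order asked, and still so for the second after the job is handed in, with the robot touching nothing.
It also fails if it takes over 72 s, if anything falls off the work surface, if the arm or the gripper's body presses on something with over 40 N, if the wrist force passes 120 N, or if a joint passes its speed limit or range.

## Robot

A 6-joint arm with a two-finger parallel gripper is mounted at the origin on the work surface. World frame = base frame: x ahead of the robot, y to its left, z up, the work surface at z = 0. Lengths are in m, angles in rad, forces in N, time in s.
With the tool pointing down it reaches from about 0.275 to 0.85 m from the base axis. Payload 5.2 kg.
Tool frame: the origin (TCP) lies on the centre line of the jaws, within the pads' length; the fingertips stand 17 mm ahead of it and the grasp point (between the pads) lies 2 mm behind it; z points along the fingers, y is the line along which they close (so a half turn about z gives the same grasp; the last joint's range is limited). The gripper opens to 85 mm and grips with 20 to 120 N. Pads are 22 mm wide; open, the fingers measure 114 mm over their backs; the gripper's body (76 mm by 85 mm) begins 54 mm behind the grasp point. The pads swing forward as they close: fully open they stand 13 mm farther back than shut.
Start: joints at [-0.203, 0.259, 1.535, -0, 1.348, -0.203], TCP at [0.55, 0, 0.248] pointing down, gripper open.
Joint ranges: [-3.14, 3.14], [-0.91, 2.08], [0.19, 2.58], [-1.22, 4.36], [0.22, 2.71], [-3.12, 3.12]. Speed limits (rad/s): [2.57, 2.57, 3.14, 3.14, 3.14, 3.14].

## Interface

Orientations are given as a unit quaternion [x, y, z, w].
In Python, from cell import telemetry, eyes, job gives the robot as it stands.
- The arm moves only by the shell command python3 -m crank 'ROWS' [FORCE]. ROWS is a JSON list of rows, 1 to 5 of them, each of 5 numbers: dx, dy, dz in parts of the range, where 1.0 means 1 m, then a turn about the tool's z in shares of 4 rad (1.0 is 4 rad), then the opening from 0.0 (shut) to 1.0 (fully open); each row is the pose to reach, as a shift and turn from the pose commanded when the command began, along the tool's axes at that moment; what a row does not reach only later rows make up. A row lasts 1/12 s, in which the tool goes at most 0.0417 m and 0.125 rad, less where a joint would pass 70% of its speed; a pose out of reach is approached as far as the arm can. The fingers move at their own pace and stop on an object; FORCE is the grip in N (left out, the last holds). Time passes only in rows, so rows that do not move let the fingers close. It prints the time, the measured TCP pose, the force, the opening and the grip force at its end. No shift or turn number may pass 1 either way. Input that does not fit is refused with a message, and nothing moves.
- telemetry.get_obs(): the state, without advancing time (a new reading comes with each control period).
- eyes.read_camera(name): name is "scene" or "side" or "wrist"; returns a dict with "color" (420x560x3 uint8, blue, green, red), "range_z" (420x560 float32, m along the optical axis (not along the pixel's ray), 0 where there is no reading), "camera_matrix" (3x3 intrinsics, pixels), "camera_from_world" (4x4, takes a point from world to camera coordinates). Camera axes: x right, y down, z forward; pixel columns grow to the right and rows downward; lengths in m; the calibration is good to about 2 mm. The wrist camera is an equidistant fisheye: a pixel r from the principal point sees the ray r / f radians off the axis. A picture is of the moment at which its call begins.
- job.sign_off(): hands the job in; it is judged then, once.
The state is a dict: "t": time; "joint_pos": joint angles; "qvel": joint speeds; "joint_efforts": joint torques, N m; "tool_pos": TCP position; "orientation": TCP orientation; "force": force on the tool from outside, world axes, zero at the start; "ft_torque": the same for the moment, N m; "finger_gap": opening from 0.0 (shut) to 1.0 (fully open); "grip_force": force on a finger pad.
Only numpy, scipy, OpenCV 4.12 (cv2) and the standard library are available. Lean on these libraries where they do the work, as an engineer would, in place of code of your own. Each camera call takes 0.05 s, during which the arm holds its last target. There are 200 camera calls.

## Working session

There is one attempt and no reset: what is moved stays moved. The work goes in short steps, Python scripts to look and compute and a shell command to move; the robot and the scene stay as the last step left them, time stands still between calls to the robot, and variables do not carry over. Pictures are saved under pics/ and viewed, at most 10 in all, crops included, and the job is handed in when it is done.

```bash
ls; mkdir -p pics; cat > h.py <<'E'
import numpy as np, cv2
from cell import telemetry, eyes, job
def cam(n):
    c=eyes.read_camera(n); return c
def cloud(c):
    K=np.array(c["camera_matrix"]);T=np.linalg.inv(np.array(c["camera_from_world"]));z=c["range_z"]
    v,u=np.mgrid[:z.shape[0],:z.shape[1]]
    p=np.stack([(u-K[0,2])/K[0,0]*z,(v-K[1,2])/K[1,1]*z,z,np.ones_like(z)],-1)
    P=(p@T.T)[...,:3]; P[z<=0]=np.nan; return P
def ray(c,u,v,h):
    K=np.array(c["camera_matrix"]);T=np.linalg.inv(np.array(c["camera_from_world"]))
    d=T[:3,:3]@np.array([(u-K[0,2])/K[0,0],(v-K[1,2])/K[1,1],1]);o=T[:3,3]
    return o+d*(h-o[2])/d[2]
E
python3 - <<'E'
from h import *
for n in("scene","side"):
    c=cam(n);cv2.imwrite(f"pics/{n}0.png",c["color"]);np.savez(f"{n}0.npz",**c)
    print(n,np.linalg.inv(c["camera_from_world"])[:3,3],c["camera_matrix"][0],(c["range_z"]>0).mean())
print(telemetry.get_obs())
E
```

```text
pics
scene [ 1.56014709 -0.39486779  1.1580191 ] [521.44765764   0.         277.43621012] 0.9820960884353741
side [0.20627035 1.11635948 1.38848738] [530.37065575   0.         287.46164372] 0.9831079931972789
{'t': 0.1, 'joint_pos': array([-2.02754418e-01,  2.59299382e-01,  1.53599475e+00, -3.84470723e-05,
        1.34799225e+00, -2.02802023e-01]), 'qvel': array([-0.00152094, -0.00224358, -0.00127021,  0.00214046, -0.00026759,
       -0.00063186]), 'joint_efforts': array([ 3.02140717e-03, -4.46967566e+01, -2.91247433e+01, -1.80583206e-04,
        6.27233181e-03, -7.21271704e-05]), 'tool_pos': array([5.49544898e-01, 1.29197953e-04, 2.47533578e-01]), 'orientation': array([ 7.07086681e-01,  7.07126373e-01, -4.81608154e-04, -6.96837822e-04]), 'force': array([ 1.17198377, -0.45574089,  0.592503  ]), 'ft_torque': array([ 0.00600275,  0.04282407, -0.01941109]), 'grip_force': 0.0, 'finger_gap': 1.0006114272934916}
```

View pics/scene0.png

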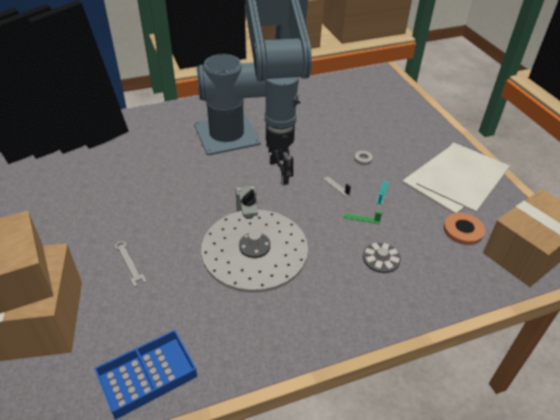

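View pics/side0.png

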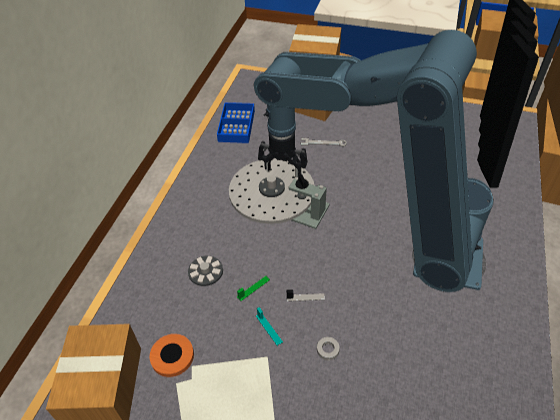

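Candidates for the blade, in scene pixels: the steel blade with a black grip at (338,186), the green one at (362,217) and the turquoise one at (383,192). I choose the steel one. In the side view it is at (305,296), with its black grip at (290,294). The disc is at (255,247) in scene, and the caliper is at about (247,200), partly hidden by the gripper in the side view.

```bash
python3 - <<'E'
from h import *
S={n:dict(np.load(f"{n}0.npz")) for n in("scene","side")}
for n,(u0,u1,v0,v1) in dict(scene=(315,360,170,202),side=(280,335,282,308)).items():
    c=S[n];P=cloud(c);im=c["color"].astype(int);m=np.zeros(im.shape[:2],bool);m[v0:v1,u0:u1]=1
    print(n,"bench z",np.nanmedian(P[v0:v1,u0:u1,2]))
    g=m&(im.max(2)<45); s=m&(im.min(2)>135)
    for nm,k in(("grip",g),("steel",s)):
        q=P[k]; vv,uu=np.nonzero(k)
        h=0.004 if nm=="steel" else .042
        R=np.array([ray(c,u,v,h) for u,v in zip(uu,vv)])
        r=cv2.minAreaRect(R[:,:2].astype(np.float32)*1000)
        print(nm,k.sum(),"depth med",np.nanmedian(q,0).round(4),"zmax",np.nanmax(q[:,2]),"rect",r)
    # disc
    z=P[...,2]; d=(abs(z-.06)<.006)&(P[...,0]>.4)&(P[...,0]<1.1)&(abs(P[...,1])<.35)&(im.min(2)>110)
    d=cv2.morphologyEx(d.astype(np.uint8),cv2.MORPH_OPEN,np.ones((3,3)))
    k,l,st,_=cv2.connectedComponentsWithStats(d);b=l==1+st[1:,4].argmax()
    cs,_=cv2.findContours(b.astype(np.uint8),0,2);ct=max(cs,key=cv2.contourArea)
    hull=cv2.convexHull(ct)[:,0];R=np.array([ray(c,u,v,.06)[:2] for u,v in hull],np.float32)*1000
    print("disc",cv2.minEnclosingCircle(R),np.nanmedian(P[b],0),cv2.fitEllipse(R))
    # caliper top z .12, knob top .16
    reg=(P[...,0]>.4)&(P[...,0]<.9)&(abs(P[...,1])<.3)
    k=reg&(abs(z-.12)<.006); k2=reg&(abs(z-.157)<.008)&(im.max(2)<70)
    for kk,hh in((k,.12),(k2,.16)):
        vv,uu=np.nonzero(kk)
        if len(vv): print("cal/knob",hh,kk.sum(),uu.mean(),vv.mean(),P[kk].mean(0),cv2.minAreaRect(P[kk][:,:2].astype(np.float32)*1000))
    x0,x1,y0,y1=(220,300,130,290) if n=="scene" else (225,345,130,240)
    a=cv2.resize(c["color"][y0:y1,x0:x1],None,fx=4,fy=4,interpolation=2)[:600]
    b2=cv2.resize(c["color"][v0-8:v1+8,u0-8:u1+8],None,fx=5,fy=5,interpolation=2)
    cv2.imwrite(f"pics/{n}_cal.png",a);cv2.imwrite(f"pics/{n}_bl.png",b2)
E
```

```text
scene bench z 0.0015814569877646845
grip 27 depth med [0.4554 0.276  0.0286] zmax 0.04295488934406122 rect ((469.5184020996094, 268.0060729980469), (9.688339233398438, 34.40205764770508), 64.40177154541016)
steel 129 depth med [0.3932 0.2608 0.0042] zmax 0.011924641932489877 rect ((396.5487976074219, 262.59869384765625), (104.27494049072266, 24.05329132080078), 17.299943923950195)
disc ((619.4097900390625, -97.34969329833984), 151.2146453857422) [ 0.64178315 -0.1084951   0.06134779] ((619.55224609375, -97.36067199707031), (299.54302978515625, 301.51751708984375), 67.70052337646484)
cal/knob 0.12 273 246.50915750915752 200.34798534798534 [ 0.49259285 -0.07861047  0.12047904] ((529.334228515625, -73.94926452636719), (59.85053253173828, 208.1908721923828), 86.32050323486328)
cal/knob 0.16 59 247.84745762711864 195.15254237288136 [ 0.51233287 -0.0798806   0.1577115 ] ((511.2394714355469, -78.69184875488281), (11.485158920288086, 43.510196685791016), 28.384864807128906)
side bench z 0.0006369412382578599
grip 48 depth med [0.4508 0.2851 0.0301] zmax 0.04638573085100228 rect ((448.35314941
[... 154 characters left out ...]
9 rect ((405.256103515625, 269.06439208984375), (112.84429168701172, 23.644489288330078), 17.8181209564209)
disc ((623.7979125976562, -89.63430786132812), 149.5816650390625) [ 0.63301953 -0.05063642  0.06018048] ((625.203857421875, -88.07640838623047), (280.69427490234375, 299.3670959472656), 36.12142562866211)
cal/knob 0.12 302 309.5430463576159 189.23841059602648 [ 0.47798632 -0.06462593  0.11934695] ((522.9686279296875, -67.98578643798828), (64.26957702636719, 188.41229248046875), 85.7840805053711)
cal/knob 0.16 41 301.8292682926829 178.6341463414634 [ 0.5055938  -0.06898775  0.15755856] ((505.8799743652344, -70.19750213623047), (12.918234825134277, 44.641136169433594), 36.05516815185547)
```

View pics/scene_bl.png

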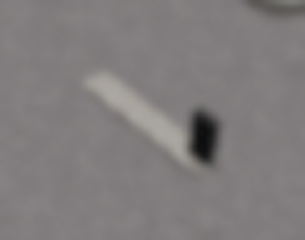

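The close crop shows a steel blade with an upright black grip, with no green or turquoise on it. Its tip is at the upper left and the grip at the lower right. I'll move above it and use the wrist camera.

The manual's scale: turns go in shares of 4 rad. Converting my numbers, 0.6 rad / 4 = 0.15.

```bash
cat >> h.py <<'E'
def wcloud(c):
    K=np.array(c["camera_matrix"]);T=np.linalg.inv(np.array(c["camera_from_world"]));z=c["range_z"]
    v,u=np.mgrid[:z.shape[0],:z.shape[1]]
    D=wdir(c,u,v); D=D/D[...,2:]
    p=D*z[...,None]; P=p@T[:3,:3].T+T[:3,3]; P[z<=0]=np.nan; return P
def wdir(c,u,v):
    K=np.array(c["camera_matrix"]);a=(u-K[0,2])/K[0,0];b=(v-K[1,2])/K[1,1];r=np.hypot(a,b)+1e-9
    return np.stack([a/r*np.sin(r),b/r*np.sin(r),np.cos(r)+0*r],-1)
def wray(c,u,v,h):
    T=np.linalg.inv(np.array(c["camera_from_world"]));d=wdir(c,np.asarray(u,float),np.asarray(v,float))@T[:3,:3].T;o=T[:3,3]
    return o+d*((h-o[2])/d[...,2])[...,None]
E
snap='from h import *
import sys
c=cam("wrist");np.savez(sys.argv[1]+".npz",**c);cv2.imwrite("pics/"+sys.argv[1]+".png",c["color"]);print(c["camera_matrix"],np.linalg.inv(c["camera_from_world"]).round(3))'
echo "$snap" > snap.py; python3 snap.py w0
python3 -m crank '[[0.04,-0.01,0,0.03,1],[0.08,-0.03,0,0.06,1],[0.12,-0.04,0.01,0.09,1],[0.16,-0.05,0.02,0.12,1],[0.2,-0.06,0.02,0.15,1]]'
python3 -m crank '[[0,0,0,0.03,1],[0,0,0,0.06,1],[0,0,0,0.09,1],[0,0,0,0.12,1],[0,0,0,0.15,1]]'
python3 snap.py w1
```

```text
[[325.1922621    0.         274.86928589]
 [  0.         325.1922621  208.14268821]
 [  0.           0.           1.        ]] [[ 1.     0.001 -0.001  0.549]
 [ 0.    -0.957 -0.289  0.073]
 [-0.001  0.289 -0.957  0.373]
 [ 0.     0.     0.     1.   ]]
t: 0.57
tool_pos: [0.4933, 0.1829, 0.2282]
orientation: [0.88, 0.476, -0.001, -0.0]
force: [-0.2, 0.6, -0.9]
finger_gap: 0.999
grip_force: 0.0
t: 0.98
tool_pos: [0.4945, 0.1819, 0.2292]
orientation: [0.981, 0.195, -0.0, 0.0]
force: [-0.2, -0.1, 0.5]
finger_gap: 1.001
grip_force: 0.0
[[325.1922621    0.         274.86928589]
 [  0.         325.1922621  208.14268821]
 [  0.           0.           1.        ]] [[ 0.382 -0.884 -0.269  0.562]
 [-0.924 -0.366 -0.11   0.209]
 [-0.001  0.29  -0.957  0.354]
 [ 0.     0.     0.     1.   ]]
```

View pics/w0.png

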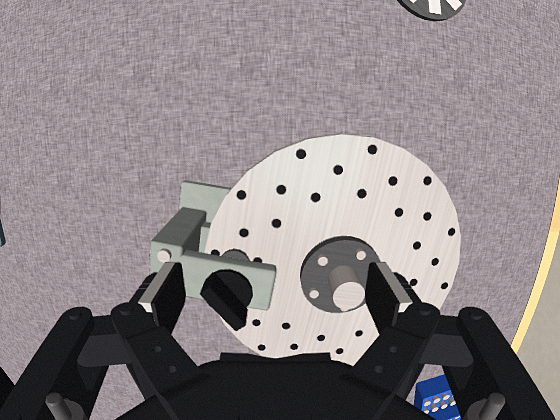

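View pics/w1.png

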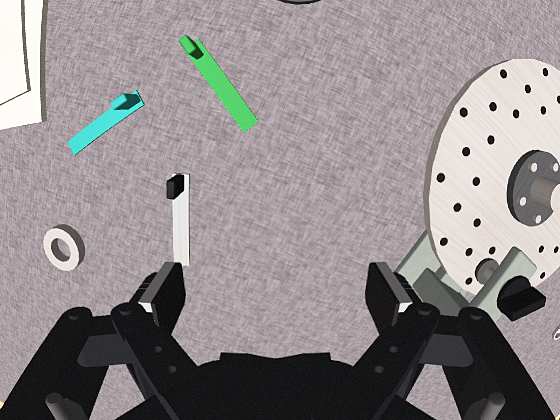

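In w1 the steel blade's grip is at (177,186) and its tip at (181,265). In w0 the knob is at (227,297), the caliper arm's free end at (265,290), and the disc rim is clearly visible. Next I'll measure these.

```bash
python3 - <<'E'
from h import *
c=dict(np.load("w1.npz"));P=wcloud(c);im=c["color"].astype(int)
m=np.zeros(im.shape[:2],bool);m[165:275,150:205]=1
s=m&(im.min(2)>190);g=m&(im.max(2)<60)
g&=np.arange(560)[None]<192; g&=np.arange(420)[:,None]<210
for nm,k,h in(("steel",s,.004),("grip",g,.042)):
    vv,uu=np.nonzero(k);R=wray(c,uu,vv,h)
    print(nm,k.sum(),np.nanmedian(P[k],0),cv2.minAreaRect(R[:,:2].astype(np.float32)*1000),"z",np.nanpercentile(P[k][:,2],[5,95]))
t=g&(P[...,2]>.038);print("griptop",t.sum(),P[t].mean(0),cv2.minAreaRect(P[t][:,:2].astype(np.float32)*1000))
for n in("w0","w1"):
    c=dict(np.load(n+".npz"));P=wcloud(c);im=c["color"].astype(int);z=P[...,2]
    d=(abs(z-.06)<.004)&(im.min(2)>150)&(P[...,0]<.9)
    Q=P[d][:,:2]; 
    vv,uu=np.nonzero(d)
    cs,_=cv2.findContours(d.astype(np.uint8),0,1);ct=max(cs,key=cv2.contourArea)[:,0]
    R=wray(c,ct[:,0],ct[:,1],.06)[:,:2]
    cen=np.array([.621,-.094])
    from scipy.optimize import least_squares
    for _ in range(4):
        q=R[abs(np.hypot(*(R-cen).T)-.15)<(.012 if _==0 else .003)]; f=least_squares(lambda p:np.hypot(*(q-p[:2]).T)-p[2],[*cen,.15],loss="soft_l1",f_scale=.001);cen=f.x[:2]
    print(n,"disc",f.x,len(q),"z",np.nanmedian(z[d]))
    reg=(np.hypot(P[...,0]-.51,P[...,1]+.075)<.05)
    k=reg&(z>.153)&(z<.168)&(im.max(2)<80)
    if k.sum()>10: print("knobtop",k.sum(),P[k].mean(0),cv2.minAreaRect(P[k][:,:2].astype(np.float32)*1000))
    k=(np.hypot(P[...,0]-.49,P[...,1]+.07)<.12)&(abs(z-.12)<.004)&(im.min(2)>80)
    print("caltop",k.sum(),P[k].mean(0),cv2.minAreaRect(P[k][:,:2].astype(np.float32)*1000))
E
```

```text
steel 1205 [0.40161562 0.26373349 0.00372535] ((410.58892822265625, 267.3775634765625), (125.01714324951172, 40.43266677856445), 29.547454833984375) z [0.00242191 0.00488157]
grip 329 [0.45415363 0.27747557 0.03791689] ((456.8652038574219, 275.8411560058594), (25.066621780395508, 17.49352264404297), 18.341197967529297) z [0.01002981 0.04232331]
griptop 159 [0.4521803  0.27891131 0.0411702 ] ((452.2451477050781, 278.90533447265625), (18.927125930786133, 9.717878341674805), 17.529626846313477)
w0 disc [ 0.6205649  -0.09586848  0.1487103 ] 467 z 0.06021942462850327
knobtop 840 [ 0.50757095 -0.07385554  0.15856958] ((507.27105712890625, -75.69718170166016), (12.466615676879883, 45.74635314941406), 36.656585693359375)
caltop 2893 [ 0.49369717 -0.06445246  0.11931898] ((489.5458679199219, -71.12689971923828), (50.63136291503906, 120.28999328613281), 74.7308120727539)
w1 disc [ 0.62049641 -0.09573265  0.14858777] 341 z 0.06011214990419628
knobtop 459 [ 0.5074801  -0.07240181  0.1579395 ] ((507.12237548828125, -75.73698425292969), (13.899295806884766, 46.59361267089844), 35.19521713256836)
caltop 1165 [ 0.51329848 -0.06901804  0.11911356] ((508.7654113769531, -75.82315063476562), (45.27044677734375, 77.34780883789062), 80.28679656982422)
```

Converted, 0.07 rad / 4 = 0.0175.

```bash
cat > go.py <<'E'
# usage: go.py x y z yaw_of_tool_x_deg -> shift in tool axes, turn
from h import *
import sys
from scipy.spatial.transform import Rotation as Ro
o=telemetry.get_obs();R=Ro.from_quat(o["orientation"]).as_matrix()
x,y,z,a=map(float,sys.argv[1:5]);yaw=np.arctan2(R[1,0],R[0,0])
d=R.T@(np.array([x,y,z])-o["tool_pos"])
t=(yaw-np.radians(a)+np.pi)%(2*np.pi)-np.pi
print("t",round(o["t"],2),"pos",o["tool_pos"].round(4),"yaw",np.degrees(yaw).round(2),"shift",d.round(4),"turn",t.round(3),"j",o["joint_pos"].round(2),"F",o["force"].round(2),"grip",round(float(o["grip_force"]),1),round(float(o["finger_gap"]),3))
E
python3 -m crank '[[0,-0.04,0.03,0.0175,0.6],[0,-0.08,0.06,0.0175,0.6],[-0.002,-0.106,0.09,0.0175,0.6],[-0.002,-0.106,0.11,0.0175,0.6],[-0.002,-0.106,0.11,0.0175,0.6]]' >/dev/null
python3 go.py .4522 .2789 .025 17.5
```

```text
t 1.45 pos [0.4466 0.2792 0.1139] yaw 19.08 shift [0.0062 0.0021 0.0889] turn 0.028 j [0.35 0.35 1.76 0.   1.04 1.58] F [-1.4  -0.63 -0.53] grip 0.0 0.605
```

Converted, 0.025 rad / 4 = 0.0063.

```bash
python3 -m crank '[[0.005,0.001,0.03,0.0063,0.5],[0.005,0.001,0.055,0.0063,0.5],[0.005,0.001,0.055,0.0063,0.5]]' >/dev/null
python3 go.py .4522 .2789 .026 17.5
```

```text
t 1.7 pos [0.4551 0.2778 0.0614] yaw 17.42 shift [-0.0022 -0.0019  0.0355] turn -0.001 j [ 0.34  0.43  1.8  -0.    0.92  1.61] F [-1.42 -0.77 -0.24] grip 0.0 0.499
```

```bash
python3 -m crank '[[-0.002,-0.001,0.02,0,0.5],[-0.002,-0.001,0.035,0,0.5],[-0.002,-0.001,0.035,0,0.5]]' 40 >/dev/null
python3 go.py .4522 .2789 .026 17.5
python3 -m crank '[[0,0,0,0,0],[0,0,0,0,0],[0,0,0,0,0],[0,0,0,0,0],[0,0,0,0,0]]' 40
python3 go.py .4522 .2789 .026 17.5
```

```text
t 1.95 pos [0.4543 0.2787 0.0289] yaw 17.37 shift [-0.0019 -0.0008  0.0029] turn -0.002 j [ 0.34  0.48  1.83 -0.    0.84  1.61] F [ 0.02 -0.48  0.1 ] grip 0.0 0.503
t: 2.37
tool_pos: [0.4562, 0.28, 0.0315]
orientation: [0.989, 0.151, 0.002, -0.0]
force: [-1.0, -1.2, 7.9]
finger_gap: 0.112
grip_force: 42.3
t 2.37 pos [0.4562 0.28   0.0315] yaw 17.35 shift [-0.0042 -0.0001  0.0054] turn -0.003 j [ 0.34  0.48  1.82 -0.    0.84  1.61] F [-1.02 -1.18  7.85] grip 42.3 0.112
```

Converted, -0.2 rad / 4 = -0.05.

```bash
python3 -m crank '[[0,0,-0.03,0,0],[0,0,-0.07,0,0],[0,0,-0.1,0,0],[0,0,-0.1,-0.025,0],[0,0,-0.1,-0.05,0]]' >/dev/null
python3 -m crank '[[0,0,0,-0.03,0],[0,0,0,-0.06,0],[0,0,0,-0.09,0],[0,0,0,-0.12,0],[0,0,0,-0.15,0]]' >/dev/null
python3 -m crank '[[0,0,0,-0.03,0],[0,0,0,-0.06,0],[0,0,0,-0.07,0],[0,0,0,-0.07,0]]' 
python3 snap.py w2; python3 go.py .5316 .0622 .12 80
```

```text
t: 3.53
tool_pos: [0.4548, 0.2797, 0.1301]
orientation: [0.77, 0.638, 0.0, 0.0]
force: [-1.0, 0.3, -0.3]
finger_gap: 0.105
grip_force: 41.2
[[325.1922621    0.         274.86928589]
 [  0.         325.1922621  208.14268821]
 [  0.           0.           1.        ]] [[ 0.983 -0.178 -0.053  0.468]
 [-0.185 -0.941 -0.284  0.351]
 [ 0.001  0.289 -0.957  0.255]
 [ 0.     0.     0.     1.   ]]
t 3.58 pos [0.4549 0.2797 0.1301] yaw 79.15 shift [-0.1992  0.1163  0.0101] turn -0.015 j [0.34 0.34 1.73 0.   1.07 0.53] F [-0.11  0.66 -0.46] grip 41.2 0.11
```

View pics/w2.png

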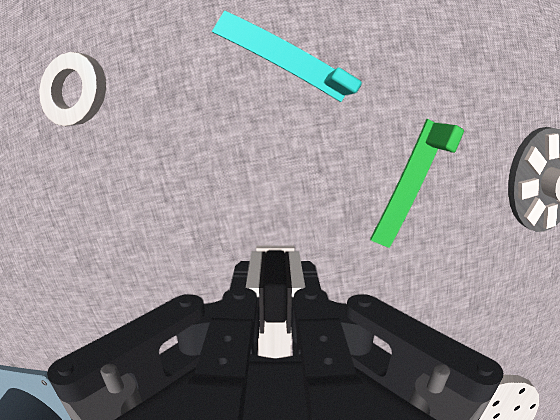

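The wrist view shows the blade held straight between the jaws. Its rear edge is at (277,248), and the tip points away under the gripper. I'll measure how it sits in the hand from the wrist, side and scene depth.

```bash
cat > inhand.py <<'E'
from h import *
from scipy.spatial.transform import Rotation as Ro
o=telemetry.get_obs();R=Ro.from_quat(o["orientation"]).as_matrix();p=o["tool_pos"]
for n in("wrist","side","scene"):
    c=cam(n);P=(wcloud if n=="wrist" else cloud)(c);im=c["color"].astype(int)
    Q=(P-p)@R  # tool coords
    b=(abs(Q[...,1])<.0125)&(Q[...,0]>-.13)&(Q[...,0]<.035)&(Q[...,2]>.006)&(Q[...,2]<.045)
    s=b&(im.min(2)>110); k=b&(im.max(2)<60)
    for nm,m in(("steel",s),("dark",k)):
        if m.sum()>5:
            q=Q[m]; f=np.polyfit(q[:,0],q[:,2],1) ; g=np.polyfit(q[:,0],q[:,1],1)
            print(n,nm,m.sum(),"x",np.percentile(q[:,0],[0,3,97,100]).round(4),"y",np.percentile(q[:,1],[3,97]).round(4),"z",np.percentile(q[:,2],[5,50,95]).round(4),"tilt",f.round(4),"yawslope",g.round(4))
E
python3 inhand.py
```

```text
wrist steel 1359 x [-0.0712 -0.0686  0.0101  0.0107] y [-0.01    0.0089] z [0.0092 0.0277 0.0293] tilt [-0.1113  0.0215] yawslope [ 0.004  -0.0003]
wrist dark 383 x [0.0034 0.0041 0.0101 0.0104] y [-0.0053  0.0117] z [0.0067 0.0133 0.0231] tilt [-1.0959  0.0201] yawslope [ 0.2238 -0.0012]
side steel 47 x [-0.1113 -0.1079  0.006   0.0065] y [-0.0116  0.0077] z [0.0237 0.0277 0.0319] tilt [-0.0042  0.0275] yawslope [ 0.006  -0.0036]
side dark 14 x [-0.0581 -0.0563  0.0114  0.0116] y [-0.0032  0.0074] z [0.0077 0.0185 0.0293] tilt [-0.1685  0.0185] yawslope [0.0443 0.0019]
scene steel 158 x [-0.1129 -0.1096 -0.005   0.0019] y [-0.0112  0.0109] z [0.0227 0.0265 0.0314] tilt [0.0098 0.0271] yawslope [0.0259 0.002 ]
```

Converted, -0.015 rad / 4 = -0.0038.

```bash
python3 -m crank '[[-0.035,0.02,0,-0.0038,0],[-0.07,0.04,0,-0.0038,0],[-0.105,0.06,0,-0.0038,0],[-0.14,0.08,0,-0.0038,0],[-0.17,0.1,0,-0.0038,0]]' >/dev/null
python3 -m crank '[[-0.028,0.016,0.01,0,0],[-0.028,0.016,0.02,0,0],[-0.028,0.016,0.02,0,0],[-0.028,0.016,0.02,0,0]]' >/dev/null
python3 go.py .5316 .0622 .094 80; python3 inhand.py
```

```text
t 4.48 pos [0.5312 0.0638 0.1088] yaw 79.98 shift [-0.0015  0.0007  0.0148] turn -0.0 j [-0.09  0.37  1.75  0.    1.02  0.09] F [-0.39 -0.34 -0.96] grip 41.2 0.107
wrist steel 1349 x [-0.0711 -0.0684  0.0102  0.0106] y [-0.0101  0.0089] z [0.0089 0.0277 0.0295] tilt [-0.1197  0.021 ] yawslope [ 0.0021 -0.0005]
wrist dark 378 x [0.0035 0.0041 0.0101 0.0105] y [-0.0054  0.0057] z [0.007  0.0134 0.0232] tilt [-1.1001  0.0202] yawslope [ 0.1874 -0.0011]
side steel 32 x [-0.1286 -0.1267  0.0071  0.0075] y [-0.0103  0.0112] z [0.0218 0.0286 0.0428] tilt [-0.044   0.0265] yawslope [ 0.0144 -0.0002]
side dark 27 x [-0.1293 -0.1284  0.0094  0.0121] y [-0.012   0.0091] z [0.0072 0.0187 0.0372] tilt [-0.14    0.0169] yawslope [ 0.0008 -0.0003]
scene steel 212 x [-0.1285 -0.1091 -0.0045  0.0053] y [-0.0103  0.0105] z [0.0216 0.0258 0.0435] tilt [-0.0408  0.0247] yawslope [0.0154 0.0021]
```

```bash
python3 -m crank '[[-0.001,0.0005,0.007,0,0],[-0.001,0.0005,0.014,0,0],[-0.001,0.0005,0.015,0,0],[-0.001,0.0005,0.015,0,0]]' | sed -n 2,4p
for i in 1 2; do python3 -m crank '[[0,0,0.001,0,0],[0,0,0.001,0,0]]' | sed -n 2,4p; done; python3 go.py .5316 .0622 .0917 80
```

```text
tool_pos: [0.5317, 0.063, 0.0936]
orientation: [0.765, 0.643, -0.001, -0.001]
force: [-0.7, 0.2, -1.3]
tool_pos: [0.5324, 0.0627, 0.0934]
orientation: [0.766, 0.643, -0.0, -0.0]
force: [-0.6, 0.6, -1.1]
tool_pos: [0.5325, 0.0625, 0.0925]
orientation: [0.766, 0.643, 0.0, 0.0]
force: [0.1, 0.2, -0.3]
t 5.3 pos [0.5325 0.0625 0.0925] yaw 80.06 shift [-0.0005 -0.0009  0.0008] turn 0.001 j [-0.09  0.39  1.77 -0.    0.98  0.08] F [ 0.07  0.24 -0.29] grip 41.2 0.11
```

```bash
python3 -m crank '[[0,0,0.001,0,0],[-0.005,-0.0005,0.001,0,0],[-0.01,-0.0005,0.001,0,0],[-0.015,-0.0005,0.001,0,0],[-0.02,-0.0005,0.001,0,0]]' | sed -n 2,4p
python3 -m crank '[[-0.006,0,0.0005,0,0],[-0.012,0,0.001,0,0],[-0.012,0,0.001,0,0]]' | sed -n 2,4p;  python3 go.py .5206 -.0002 .0917 80
```

```text
tool_pos: [0.5289, 0.0425, 0.092]
orientation: [0.766, 0.643, 0.001, 0.0]
force: [0.6, 3.5, 5.4]
tool_pos: [0.5277, 0.0304, 0.092]
orientation: [0.766, 0.643, 0.002, 0.001]
force: [0.5, 4.3, 9.2]
t 5.97 pos [0.5277 0.0304 0.092 ] yaw 80.0 shift [-0.0314 -0.0017  0.0002] turn 0.0 j [-0.15  0.38  1.79  0.    0.97  0.02] F [0.49 4.28 9.23] grip 42.8 0.11
```

```bash
python3 -m crank '[[-0.006,-0.001,-0.001,0,0],[-0.013,-0.001,-0.001,0,0],[-0.02,-0.001,-0.001,0,0],[-0.026,-0.001,-0.001,0,0],[-0.032,-0.001,-0.001,0,0]]' | sed -n 2,4p
python3 -m crank '[[0,0,0,0,0],[0,0,-0.0005,0,0],[0,0,-0.0005,0,0]]' | sed -n 2,4p;  python3 go.py .5206 -.0002 .0917 80
python3 - <<'E'
from h import *
c=cam("scene");cv2.imwrite("pics/s1.png",cv2.resize(c["color"][150:270,190:350],None,fx=5,fy=5,interpolation=2)[:600,:800])
E
```

```text
tool_pos: [0.5202, -0.0008, 0.092]
orientation: [0.766, 0.643, 0.001, 0.0]
force: [0.3, 4.2, 6.2]
tool_pos: [0.5198, -0.0014, 0.092]
orientation: [0.766, 0.643, -0.0, 0.0]
force: [-0.6, -2.3, 4.2]
t 6.63 pos [ 0.5198 -0.0014  0.092 ] yaw 80.05 shift [0.0013 0.0006 0.0003] turn 0.001 j [-0.22  0.37  1.81 -0.    0.97 -0.04] F [-0.56 -2.27  4.16] grip 41.9 0.105
```

View pics/s1.png

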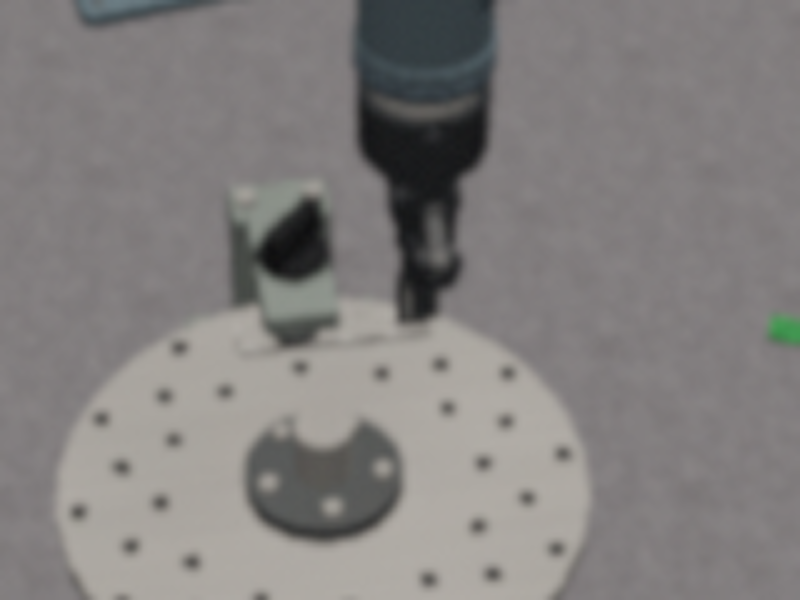

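The tip shows at (240,345) beyond the pad, which is at (295,335), and the blade runs straight under it. I'll push 6 mm further to leave room for pull tests, then release and go to the knob.

Converted, -0.6 rad / 4 = -0.15.

```bash
python3 -m crank '[[-0.004,0,-0.0005,0,0],[-0.006,0.0005,-0.001,0,0],[-0.006,0.0005,-0.001,0,0],[-0.006,0.0005,-0.001,0,0]]' | sed -n 2,4p; python3 go.py .5195 -.0061 .0917 80
python3 -m crank '[[0,0,0,0,0.35],[0,0,0,0,0.35],[0,0,0,0,0.35],[0,0,0,0,0.35]]' 
python3 -m crank '[[0,0,-0.04,0,0.35],[0,0,-0.08,0,0.35],[0,0,-0.12,0,0.35],[0,0,-0.125,-0.025,0.5],[0,0,-0.125,-0.05,0.5]]' | sed -n 2,4p
python3 -m crank '[[0,0,0,-0.03,0.5],[0,0,0,-0.06,0.5],[0,0,0,-0.09,0.5],[0,0,0,-0.12,0.5],[0,0,0,-0.15,0.5]]' >/dev/null
python3 go.py .5072 -.0757 .2 126
```

```text
tool_pos: [0.519, -0.0062, 0.0925]
orientation: [0.766, 0.643, -0.0, -0.001]
force: [-0.0, 0.1, -0.3]
t 7.02 pos [ 0.519  -0.0062  0.0925] yaw 80.05 shift [0.0002 0.0005 0.0008] turn 0.001 j [-0.23  0.37  1.81  0.    0.97 -0.05] F [-0.03  0.09 -0.27] grip 41.2 0.105
t: 7.35
tool_pos: [0.5194, -0.0061, 0.093]
orientation: [0.766, 0.643, 0.0, 0.0]
force: [-0.8, 0.0, 0.7]
finger_gap: 0.347
grip_force: 0.0
tool_pos: [0.5216, -0.0066, 0.2221]
orientation: [0.696, 0.718, 0.002, 0.003]
force: [0.3, -0.9, -0.9]
t 8.18 pos [ 0.5193 -0.0061  0.218 ] yaw 126.25 shift [-0.0489 -0.0509  0.018 ] turn 0.004 j [-0.23  0.23  1.65 -0.    1.26 -0.86] F [ 0.02 -0.96  0.23] grip 0.0 0.497
```

```bash
python3 -m crank '[[-0.025,-0.025,0,0,0.4],[-0.049,-0.051,0,0,0.4],[-0.049,-0.051,0,0,0.4]]' >/dev/null; python3 go.py .5072 -.0757 .154 126
python3 inhand.py >/dev/null; python3 - <<'E'
from h import *
c=cam("wrist");P=wcloud(c);im=c["color"].astype(int);z=P[...,2]
k=(np.hypot(P[...,0]-.5072,P[...,1]+.0757)<.035)&(z>.154)&(z<.166)&(im.max(2)<80)
print(k.sum());print(P[k].mean(0) if k.any() else 0,cv2.minAreaRect(P[k][:,:2].astype(np.float32)*1000) if k.any() else 0)
E
```

```text
t 8.43 pos [ 0.5063 -0.0804  0.2181] yaw 125.76 shift [0.0034 0.0035 0.0641] turn -0.004 j [-0.37  0.21  1.67 -0.    1.26 -1.  ] F [ 0.66 -0.82  0.42] grip 0.0 0.4
1353
[ 0.50568667 -0.07484403  0.15945291] ((506.8907775878906, -76.31246948242188), (12.049215316772461, 45.862483978271484), 36.57736587524414)
```

Converted, -0.01 rad / 4 = -0.0025.

```bash
python3 -m crank '[[0.001,0.001,0.02,-0.0025,0.4],[0.001,0.001,0.04,-0.0025,0.4],[0.001,0.001,0.04,-0.0025,0.4]]' >/dev/null; python3 go.py .507 -.076 .154 126.6
```

```text
t 8.88 pos [ 0.505  -0.0724  0.1747] yaw 126.57 shift [-0.0042 -0.0005  0.0207] turn -0.001 j [-0.36  0.25  1.73  0.    1.16 -1.  ] F [-1.4   0.43 -0.54] grip 0.0 0.396
```

```bash
python3 -m crank '[[-0.003,0,0.01,0,0.4],[-0.003,0,0.02,0,0.4],[-0.003,0,0.02,0,0.4]]' 30 >/dev/null; python3 go.py .507 -.076 .154 126.6
python3 -m crank '[[0,0,0,0,0],[0,0,0,0,0],[0,0,0,0,0],[0,0,0,0,0]]' 30 | sed -n 2,7p; python3 go.py .507 -.076 .154 126.6
```

```text
t 9.13 pos [ 0.5083 -0.0763  0.1566] yaw 126.5 shift [ 0.001  -0.0009  0.0026] turn -0.002 j [-0.37  0.28  1.75  0.    1.12 -1.  ] F [-0.22 -0.41  0.43] grip 0.0 0.398
tool_pos: [0.509, -0.077, 0.1585]
orientation: [0.45, 0.893, -0.0, 0.0]
force: [-0.8, -0.8, 0.1]
finger_gap: 0.134
grip_force: 32.6
t 9.47 pos [ 0.509  -0.077   0.1585] yaw 126.47 shift [ 0.002  -0.001   0.0045] turn -0.002 j [-0.37  0.28  1.75 -0.    1.12 -1.  ] F [-0.82 -0.84  0.14] grip 32.6 0.134
```

Converted, 0.12 rad / 4 = 0.03.

```bash
for i in 1 2; do python3 -m crank '[[0,0,0,0.03,0],[0,0,0,0.06,0],[0,0,0,0.09,0],[0,0,0,0.12,0],[0,0,0,0.15,0]]' 30 | sed -n 2,6p; done; python3 -m crank '[[0,0,0,0,0],[0,0,0,0,0]]'>/dev/null;  python3 go.py .507 -.076 .154 126.6
python3 -m crank '[[0,0,0,0,0.3],[0,0,0,0,0.3],[0,0,0,0,0.3]]' >/dev/null; python3 go.py .507 -.076 .154 126.6
```

```text
tool_pos: [0.508, -0.0773, 0.1585]
orientation: [0.696, 0.718, -0.001, -0.0]
force: [-5.3, -1.5, 4.0]
finger_gap: 0.129
grip_force: 33.0
tool_pos: [0.507, -0.0771, 0.1585]
orientation: [0.877, 0.48, -0.002, -0.001]
force: [-8.6, -0.4, 6.2]
finger_gap: 0.13
grip_force: 33.4
t 10.47 pos [ 0.507  -0.0771  0.1585] yaw 57.7 shift [ 0.001  -0.0006  0.0045] turn -1.202 j [-0.37  0.28  1.75 -0.    1.12  0.2 ] F [-7.77 -1.53  6.78] grip 33.3 0.132
t 10.72 pos [ 0.5094 -0.0769  0.1583] yaw 57.71 shift [-0.0005 -0.0025  0.0043] turn -1.202 j [-0.37  0.28  1.75  0.    1.12  0.2 ] F [-0.03  0.65  0.15] grip 0.0 0.301
```

Converted, -0.36 rad / 4 = -0.09.

```bash
python3 -m crank '[[0,0,-0.03,0,0.3],[0,0,-0.06,0,0.3],[0,0,-0.06,-0.03,0.35],[0,0,-0.06,-0.06,0.35],[0,0,-0.06,-0.09,0.35]]' >/dev/null;  python3 go.py .5193 -.0061 .2 80
```

```text
t 11.13 pos [ 0.5096 -0.0769  0.219 ] yaw 78.69 shift [ 0.0714 -0.0044  0.0189] turn -0.023 j [-0.37  0.22  1.66  0.    1.26 -0.17] F [ 0.22  0.77 -0.34] grip 0.0 0.35
```

Converted, -0.02 rad / 4 = -0.005.

```bash
python3 -m crank '[[0.035,-0.002,0,-0.005,0.35],[0.07,-0.003,0,-0.005,0.35],[0.07,-0.003,0.03,-0.005,0.35],[0.07,-0.003,0.06,-0.005,0.35],[0.07,-0.003,0.06,-0.005,0.35]]' 20 >/dev/null;  python3 go.py .5193 -.0061 .093 80
```

```text
t 11.55 pos [ 0.517  -0.0061  0.1533] yaw 79.58 shift [0.0004 0.0028 0.0603] turn -0.007 j [-0.23  0.29  1.74  0.    1.12 -0.05] F [-1.26  0.42 -1.61] grip 0.0 0.346
```

Converted, -0.007 rad / 4 = -0.0018.

```bash
python3 -m crank '[[0.001,0.002,0.03,-0.0018,0.35],[0.001,0.002,0.058,-0.0018,0.35],[0.001,0.002,0.058,-0.0018,0.35],[0.001,0.002,0.058,-0.0018,0.35]]' 20 >/dev/null;  python3 go.py .5193 -.0061 .093 80
python3 -m crank '[[0,0,0,0,0],[0,0,0,0,0],[0,0,0,0,0],[0,0,0,0,0]]' 20 |tail -4;  python3 go.py .5193 -.0061 .093 80
```

```text
t 11.88 pos [ 0.5217 -0.0072  0.1001] yaw 79.87 shift [ 0.0006 -0.0026  0.0071] turn -0.002 j [-0.23  0.36  1.79  0.    0.99 -0.05] F [ 0.57  0.02 -0.13] grip 0.0 0.348
orientation: [0.767, 0.642, 0.001, 0.001]
force: [-2.8, -0.7, 6.7]
finger_gap: 0.115
grip_force: 19.9
t 12.22 pos [ 0.5234 -0.0074  0.1021] yaw 79.88 shift [ 0.0006 -0.0043  0.0091] turn -0.002 j [-0.23  0.36  1.79 -0.    0.99 -0.05] F [-2.8  -0.68  6.74] grip 19.9 0.115
```

```bash
python3 -m crank '[[0,-0.001,-0.002,0,0],[0,-0.001,-0.002,0,0],[0,-0.001,-0.002,0,0]]' 25 |sed -n 2,3p;  python3 go.py .5193 -.0061 .093 80
for i in 1 2 3; do python3 -m crank '[[0.001,0,0,0,0],[0.001,0,0,0,0]]' 25 |sed -n '2p;4p'; done
```

```text
tool_pos: [0.5214, -0.0068, 0.1024]
orientation: [0.767, 0.642, 0.0, 0.0]
t 12.47 pos [ 0.5214 -0.0068  0.1024] yaw 79.9 shift [ 0.0003 -0.0022  0.0093] turn -0.002 j [-0.23  0.35  1.79  0.    0.99 -0.05] F [ 0.28  0.9  -0.39] grip 24.8 0.107
tool_pos: [0.5216, -0.0062, 0.1022]
force: [-0.7, -1.8, 1.3]
tool_pos: [0.5218, -0.0052, 0.1022]
force: [-1.3, -3.3, 2.5]
tool_pos: [0.522, -0.0041, 0.1022]
force: [-1.4, -3.4, 2.3]
```

```bash
python3 -m crank '[[0,0.0005,-0.0008,0,0]]' | sed -n '2p;4p'; for i in 1 2 3 4 5 6 7; do python3 -m crank '[[-0.001,0,0,0,0]]' |sed -n '2p;4p'; done; echo; for i in 1 2 3 4 5 6 7; do python3 -m crank '[[0.001,0,0,0,0]]'  |sed -n '2p;4p'; done
```

```text
tool_pos: [0.5221, -0.0038, 0.1026]
force: [0.5, -0.9, -2.0]
tool_pos: [0.522, -0.0041, 0.1026]
force: [0.5, 1.8, -0.4]
tool_pos: [0.5218, -0.005, 0.1026]
force: [-0.2, 2.4, -0.9]
tool_pos: [0.5215, -0.0062, 0.1026]
force: [1.0, 2.4, -1.4]
tool_pos: [0.5213, -0.0074, 0.1026]
force: [0.4, 2.9, -1.7]
tool_pos: [0.5211, -0.0086, 0.1026]
force: [-0.1, 2.3, -2.3]
tool_pos: [0.521, -0.0097, 0.1026]
force: [0.0, 2.9, -1.3]
tool_pos: [0.5208, -0.0108, 0.1027]
force: [0.4, 2.3, -2.0]

tool_pos: [0.5209, -0.0106, 0.1026]
force: [-0.5, -1.1, -2.3]
tool_pos: [0.5211, -0.0096, 0.1026]
force: [0.1, -1.7, -3.3]
tool_pos: [0.5214, -0.0085, 0.1026]
force: [-0.5, -2.5, -2.2]
tool_pos: [0.5216, -0.0073, 0.1027]
force: [-0.8, -1.4, -2.6]
tool_pos: [0.5218, -0.0061, 0.1027]
force: [0.2, -2.3, -2.8]
tool_pos: [0.522, -0.005, 0.1027]
force: [-0.8, -1.3, -3.1]
tool_pos: [0.5222, -0.004, 0.1028]
force: [0.2, -1.8, -3.5]
```

Converted, 0.3 rad / 4 = 0.075.

```bash
python3 -m crank '[[0,0,0.001,0,0],[0,0,0.001,0,0.35],[0,0,0.001,0,0.35],[0,0,0.001,0,0.35],[0,0,0.001,0,0.35]]' | tail -2; python3 -m crank '[[0,0,-0.04,0,0.35],[0,0,-0.08,0,0.35],[0,0,-0.12,0.025,0.35],[0,0,-0.12,0.05,0.35],[0,0,-0.12,0.075,0.35]]' >/dev/null;  python3 go.py .508 -.0768 .2 57.7
```

```text
finger_gap: 0.347
grip_force: 0.0
t 15.05 pos [ 0.5241 -0.0043  0.2253] yaw 62.43 shift [-0.0717  0.0191  0.0253] turn 0.083 j [-0.22  0.23  1.64  0.    1.27  0.26] F [-0.55 -0.43 -1.73] grip 0.0 0.355
```

Converted, 0.08 rad / 4 = 0.02.

```bash
python3 -m crank '[[-0.036,0.01,0,0.02,0.35],[-0.072,0.019,0.01,0.02,0.35],[-0.072,0.019,0.03,0.02,0.35],[-0.072,0.019,0.03,0.02,0.35]]' >/dev/null;  python3 go.py .508 -.0768 .158 57.7
```

```text
t 15.38 pos [ 0.5041 -0.0777  0.1891] yaw 57.93 shift [0.0029 0.003  0.0311] turn 0.004 j [-0.37  0.24  1.71 -0.    1.19  0.19] F [-0.02  0.72  0.57] grip 0.0 0.351
```

```bash
python3 -m crank '[[0.001,0.001,0.015,0,0.35],[0.001,0.001,0.03,0,0.35],[0.001,0.001,0.03,0,0.35]]' >/dev/null;  python3 go.py .508 -.0768 .158 57.7
python3 -m crank '[[0,0,0,0,0],[0,0,0,0,0],[0,0,0,0,0],[0,0,0,0,0]]' 30 >/dev/null;  python3 go.py .508 -.0768 .158 57.7
```

```text
t 15.63 pos [ 0.5061 -0.0751  0.1599] yaw 58.15 shift [-0.0004  0.0025  0.0018] turn 0.008 j [-0.37  0.27  1.75  0.    1.13  0.19] F [-0.83 -0.28 -0.21] grip 0.0 0.355
t 15.97 pos [ 0.5076 -0.0757  0.1626] yaw 58.15 shift [-0.0007  0.0009  0.0046] turn 0.008 j [-0.37  0.27  1.75  0.    1.13  0.19] F [-0.87  2.49  0.78] grip 34.5 0.127
```

The manual's scale: turns go in shares of 4 rad. Converting my numbers, 0.23 rad / 4 = 0.0575.

```bash
python3 -m crank '[[0,0,0,0.03,0],[0,0,0,0.0575,0],[0,0,0,0.0575,0],[0,0,0,0.0575,0]]' >/dev/null; python3 go.py .508 -.0768 .158 57.7
python3 -m crank '[[0,0,0,0,0.35],[0,0,0,0,0.35],[0,0,0,0,0.35]]' >/dev/null
python3 -m crank '[[0,0,-0.03,0,0.35],[0,0,-0.06,-0.025,0.35],[0,0,-0.06,-0.055,0.35],[0,0,-0.06,-0.085,0.35],[0,0,-0.06,-0.115,0.35]]' >/dev/null
python3 -m crank '[[0,0,0,-0.03,0.35],[0,0,0,-0.035,0.35]]' >/dev/null;python3 go.py .5205 -.0042 .21 80
```

```text
t 16.3 pos [ 0.5076 -0.0758  0.1625] yaw 45.14 shift [-0.0005  0.001   0.0045] turn -0.219 j [-0.37  0.27  1.75  0.    1.13  0.42] F [-2.42  4.74  4.51] grip 34.9 0.132
t 17.13 pos [ 0.5076 -0.0768  0.2219] yaw 79.63 shift [ 0.0737 -0.0004  0.0119] turn -0.007 j [-0.37  0.21  1.66 -0.    1.27 -0.19] F [-0.38  0.26 -0.25] grip 0.0 0.347
```

Converted, -0.007 rad / 4 = -0.0018.

```bash
python3 -m crank '[[0.036,0,0,-0.0018,0.35],[0.073,0,0,-0.0018,0.35],[0.073,0,0.03,-0.0018,0.35],[0.073,0,0.06,-0.0018,0.35],[0.073,0,0.06,-0.0018,0.35]]' 25 >/dev/null;  python3 go.py .5205 -.0042 .1 80
```

```text
t 17.55 pos [ 0.5177 -0.0034  0.1569] yaw 79.69 shift [-0.0003  0.0035  0.0569] turn -0.005 j [-0.22  0.29  1.73 -0.    1.13 -0.04] F [-1.24 -0.31 -1.13] grip 0.0 0.351
```

Converted, -0.005 rad / 4 = -0.0013.

```bash
python3 -m crank '[[0,0.002,0.03,-0.0013,0.35],[0,0.002,0.056,-0.0013,0.35],[0,0.002,0.056,-0.0013,0.35],[0,0.002,0.056,-0.0013,0.35]]' >/dev/null;  python3 go.py .5205 -.0042 .1 80
python3 -m crank '[[0,0,0,0,0],[0,0,0,0,0],[0,0,0,0,0],[0,0,-0.002,0,0],[0,0,-0.002,0,0]]' 25 |tail -4;  python3 go.py .5205 -.0042 .093 80
```

```text
t 17.88 pos [ 0.5225 -0.0053  0.1059] yaw 79.92 shift [ 0.0008 -0.0021  0.0059] turn -0.001 j [-0.22  0.35  1.79 -0.    1.   -0.05] F [ 0.26 -1.05  0.56] grip 0.0 0.349
orientation: [0.766, 0.643, 0.0, 0.0]
force: [0.5, -0.8, -3.0]
finger_gap: 0.107
grip_force: 24.4
t 18.3 pos [ 0.523  -0.0052  0.1085] yaw 80.01 shift [ 0.0006 -0.0027  0.0155] turn 0.0 j [-0.22  0.35  1.78 -0.    1.01 -0.05] F [ 0.5  -0.78 -2.98] grip 24.4 0.107
```

```bash
python3 -m crank '[[0,0,0.0005,0,0]]' | sed -n '2p;4p'; for i in 1 2 3 4 5 6 7; do python3 -m crank '[[-0.001,0,0,0,0]]' |sed -n '2p;4p'; done; echo; for i in 1 2 3 4 5 6 7 8; do python3 -m crank '[[0.001,0,0,0,0]]'  |sed -n '2p;4p'; done
```

```text
tool_pos: [0.5231, -0.0051, 0.1079]
force: [-3.2, -0.5, 9.5]
tool_pos: [0.5231, -0.0052, 0.108]
force: [-0.1, 6.6, 4.6]
tool_pos: [0.5231, -0.0056, 0.108]
force: [-0.5, 6.7, 4.8]
tool_pos: [0.5231, -0.0065, 0.108]
force: [0.8, 5.5, 4.2]
tool_pos: [0.523, -0.0074, 0.108]
force: [1.4, 6.7, 4.7]
tool_pos: [0.5229, -0.0084, 0.108]
force: [0.6, 6.7, 2.4]
tool_pos: [0.5228, -0.0094, 0.108]
force: [1.8, 6.3, 3.6]
tool_pos: [0.5226, -0.0104, 0.1079]
force: [0.7, 6.8, 4.1]

tool_pos: [0.5227, -0.0105, 0.108]
force: [-0.7, -0.5, 4.0]
tool_pos: [0.5227, -0.0104, 0.1079]
force: [-0.7, -4.2, 5.0]
tool_pos: [0.5228, -0.0103, 0.1079]
force: [-3.0, -7.8, 5.5]
tool_pos: [0.5229, -0.0098, 0.1079]
force: [-1.3, -7.8, 5.4]
tool_pos: [0.5231, -0.009, 0.1079]
force: [-2.4, -8.2, 5.6]
tool_pos: [0.5234, -0.008, 0.108]
force: [-1.4, -8.0, 5.1]
tool_pos: [0.5236, -0.007, 0.1079]
force: [-1.9, -6.6, 4.1]
tool_pos: [0.5238, -0.0061, 0.1079]
force: [-1.1, -8.2, 4.1]
```

```bash
python3 -m crank '[[0,0,-0.0006,0,0],[0,0,-0.0006,0,0]]' | sed -n '2p;4p'; for i in 1 2 3 4 5 6; do python3 -m crank '[[-0.001,0,0,0,0]]' |sed -n '2p;4p'; done; echo; for i in 1 2 3 4 5 6 7 8; do python3 -m crank '[[0.001,0,0,0,0]]'  |sed -n '2p;4p'; done
```

```text
tool_pos: [0.5235, -0.0051, 0.108]
force: [-0.1, -4.9, 1.7]
tool_pos: [0.5234, -0.0052, 0.108]
force: [1.7, 0.5, 2.5]
tool_pos: [0.5233, -0.0053, 0.108]
force: [2.1, 4.2, 1.8]
tool_pos: [0.523, -0.0058, 0.108]
force: [2.2, 5.3, 1.7]
tool_pos: [0.5228, -0.0066, 0.108]
force: [2.1, 5.7, 2.4]
tool_pos: [0.5225, -0.0075, 0.108]
force: [2.2, 5.3, 3.2]
tool_pos: [0.5223, -0.0084, 0.108]
force: [1.5, 6.7, 2.9]

tool_pos: [0.5223, -0.0084, 0.108]
force: [0.4, -1.1, 2.3]
tool_pos: [0.5223, -0.0083, 0.1079]
force: [-1.2, -5.3, 2.8]
tool_pos: [0.5224, -0.008, 0.108]
force: [-0.7, -6.5, 3.0]
tool_pos: [0.5226, -0.0072, 0.108]
force: [-0.9, -6.5, 2.9]
tool_pos: [0.5228, -0.0063, 0.108]
force: [-0.8, -6.0, 2.7]
tool_pos: [0.523, -0.0053, 0.108]
force: [-1.3, -6.3, 3.0]
tool_pos: [0.5232, -0.0044, 0.108]
force: [-1.4, -5.7, 2.2]
tool_pos: [0.5233, -0.0034, 0.1079]
force: [-0.7, -6.2, 3.1]
```

```bash
python3 -m crank '[[0,0,-0.001,0,0],[0,0,-0.001,0,0]]' | sed -n '2p;4p'; for i in 1 2 3 4 5 6; do python3 -m crank '[[-0.001,0,0,0,0]]' |sed -n '4p'; done; echo; for i in 1 2 3 4 5 6; do python3 -m crank '[[0.001,0,0,0,0]]'  |sed -n '2p;4p'; done
```

```text
tool_pos: [0.523, -0.0024, 0.1083]
force: [0.0, -3.1, -3.8]
force: [0.6, 2.8, -2.3]
force: [2.0, 5.8, -0.9]
force: [0.9, 5.5, -1.8]
force: [1.1, 4.6, -1.5]
force: [1.6, 5.5, -1.5]
force: [1.6, 4.8, -1.5]

tool_pos: [0.5222, -0.0065, 0.1086]
force: [-0.4, -1.7, -3.0]
tool_pos: [0.5223, -0.0063, 0.1085]
force: [-0.7, -3.5, -5.2]
tool_pos: [0.5224, -0.0055, 0.1085]
force: [-0.9, -2.4, -3.6]
tool_pos: [0.5227, -0.0044, 0.1086]
force: [-0.7, -4.3, -4.2]
tool_pos: [0.523, -0.0033, 0.1086]
force: [-0.9, -2.9, -4.0]
tool_pos: [0.5232, -0.0022, 0.1087]
force: [-1.2, -3.8, -4.4]
```

The friction, corrected for the vertical load, comes to about 4.7 N, which is mid-range. I'll push the blade back in a few millimetres, release, retreat and verify.

```bash
python3 -m crank '[[-0.004,0,0.0007,0,0],[-0.004,0,0.0007,0,0],[-0.003,0,0.0007,0,0.35],[-0.003,0,0.0007,0,0.35],[-0.003,0,0.0007,0,0.35]]' | tail -3; python3 -m crank '[[0,0,0,0,0.35],[0,0,-0.04,0,0.35],[0,0,-0.08,0,0.35],[0,0,-0.12,0,0.35],[0.03,0,-0.12,0,0.35]]' >/dev/null
python3 -m crank '[[0.04,0,0,0,0.35],[0.08,0,0,0,0.35],[0.12,0,0,0,0.35],[0.12,0,0,0,0.35]]'
python3 - <<'E'
from h import *
c=cam("scene");d=cam("side")
a=cv2.resize(c["color"][165:285,190:390],None,fx=4,fy=4,interpolation=2)[:300]
b=cv2.resize(d["color"][140:310,180:360],None,fx=2,fy=2,interpolation=2)[:300]
o=np.zeros((600,800,3),np.uint8);o[:300]=a;o[300:300+b.shape[0],:b.shape[1]]=b
cv2.imwrite("pics/end.png",o)
P=cloud(c);im=c["color"].astype(int)
xs=np.array([.985,-.174]);ys=np.array([.174,.985]);r=P[...,:2]-[.507,-.076];X=r@xs;Y=r@ys
k=(abs(X)<.03)&(Y>.04)&(Y<.11)&(P[...,2]>.07)&(P[...,2]<.11)&(im.max(2)<70)
print("grip",k.sum(),X[k].mean(),Y[k].mean(),P[k][:,2].max())
E
```

```text
force: [0.6, 0.0, 0.0]
finger_gap: 0.353
grip_force: 0.0
t: 23.3
tool_pos: [0.5493, 0.149, 0.2285]
orientation: [0.764, 0.645, 0.002, -0.001]
force: [0.0, 0.1, 1.1]
finger_gap: 0.351
grip_force: 0.0
grip 43 0.005879901976837103 0.06730702594457581 0.10791339352693763
```

View pics/end.png

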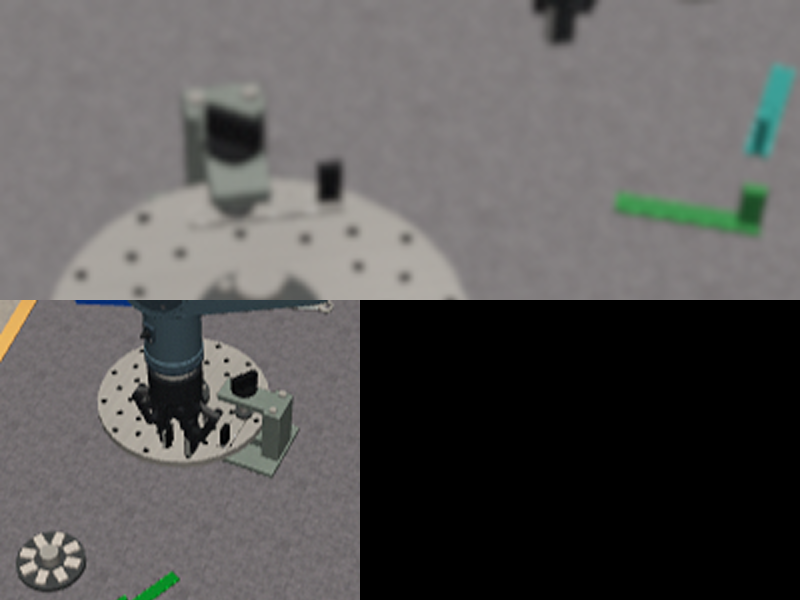

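The blade lies flat under the pad. Its tip shows at (190,225) beyond the pad and its grip stands upright at (330,180). The gripper is clear and nothing else has moved, so I'm handing in.

```bash
python3 -c "
from cell import job
print(job.sign_off())"
```

```text
the job is handed in; nothing more can be done
None
```

The job is handed in, with no verdict returned: the blade lies nipped under the pad with its tip showing on the far side and an estimated drag of about 4.7 N, the robot is clear of everything, and about 23 s of the 72 s were used.

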